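# Latch the wheel cover, then open the coolant valve

### The job

Make the grinder's coolant station ready: first swing the steel latch bar on the sloping cover down until its end lies fully home in the catch, and only then turn the ball valve's lever a quarter turn, until it lies along the pipe against its stop. The valve is to reach open only with the cover latched, and both stay so; leave the other things on the bench where they are.

Things in the scene. Friction and masses are not known exactly. Their poses are not given: they have to be found in the camera images.
- cover: Grey sheet-steel wheel cover fixed on the bench, foot 240 x 350 mm; its deck (215 x 270 mm) slopes at 25 degrees, its surface rising from 60 mm at the front to 153 mm at the back, away from the robot. Origin: centre of its underside; own x points level away from the robot (up-slope side), y left, z up.
- cover_rail (a point): Middle of the underside of a wooden grab rail (30 mm wide, 350 mm long along the cover's y, 28 mm thick), fixed 340 mm above the bench over the upper half of the deck, on white flat brackets at its ends that come up from behind. A tool pointing straight down cannot get at the open latch's post under it; lean the tool's body back towards the robot by 30 to 40 degrees.
- latch (a joint): Angle of the steel latch bar that turns flat over the slope about its hinge bolt: 0 = closed, lying level across the slope with its free end fully home in the catch (a hard stop); it grows to 1.6 as the bar swings up-slope (open). Stiff: stays where it is left, about 2 N at the post.
- latch_post (a point): Point on the axis of the black round post that is the latch's handle: 24 mm in diameter, 50 mm long, standing square to the slope on the bar, 140 mm from the hinge. The point is 32 mm above the bar's top face and 18 mm below the post's end. The bar is 200 mm long, 16 mm wide, 8 mm thick.
- latch_hinge (a point): Point on the latch's hinge axis, level with latch_post (50 mm off the slope; the hinge bolt itself ends at 29 mm). Axes: z = outward normal of the slope = hinge axis, x = up-slope, y = left along the slope. With latch angle a, the post is at x = 140 mm * sin a, y = -140 mm * cos a from here.
- latch_catch (a point): Middle of the catch, a dark steel C-shaped keeper (28 mm wide along y, 26 mm high) open up-slope, in which the bar's end lies under the lip when closed; 170 mm to the right of the hinge along the slope.
- pump: Grey coolant pump box fixed on the bench, 160 x 200 x 75 mm, with a steel pipe 26 mm thick running along its own y at height 120 mm and a brass ball valve in its middle. Origin: centre of its underside; x away from the robot, y left, z up.
- valve (a joint): Angle of the ball valve's lever about a vertical axis, seen from above counter-clockwise as it grows: 0 = shut, lever square across the pipe and pointing to the pump's -x; 1.571 = fully open at its hard stop, lever along the pipe pointing to the pump's -y. Stiff: about 3 N at the grip.
- valve_grip (a point): Point in the middle of the lever's black sleeve, 90 mm from the axis. The sleeve is 85 mm long (35 to 120 mm from the axis), 20 mm wide, 14 mm thick, its middle 167 mm above the bench and 34 mm above the pipe. With valve angle b it is at x = -90 mm * cos b, y = -90 mm * sin b from valve_hinge in the pump's axes.
- valve_hinge (a point): Point on the valve's vertical axis at the lever's middle height; axes as the pump's.
- cutter_head: steel cutter head, a cylinder 72 mm across and 50 mm high, standing in front of the cover; origin at the centre of its underside. Leave it where it is.
- small_cutter: steel cutter, a cylinder 52 mm across and 40 mm high, towards the right; origin at the centre of its underside. Leave it where it is.
- stock_box: white card box 70 x 100 x 50 mm, in front of the pump unit; origin at the centre of its underside. Leave it where it is.
- wrench: steel wrench 180 mm long, lying behind the pump unit; origin at the handle-to-head middle, underside. Leave it where it is.
- mug: white mug 80 mm across, 90 mm high, towards the back; origin at the centre of its underside. Leave it where it is.
- spray_can: plain metal can 60 mm across, 180 mm high, on the left; origin at the centre of its underside. Leave it where it is.
- hammer: hammer lying on the right; origin at the handle-to-head middle, underside. Leave it where it is.

How it is judged (in metres and radians):
On the way, in this order (a step that is already met when the one before it is completed fails the run):
1. the latch bar is closed in its catch, the valve not yet open (value of joint latch below 0.06 rad), for 0.2 s.
2. the valve lever is at its open stop, the latch still closed (value of joint valve above 1.48 rad and value of joint latch below 0.06 rad), for 0.2 s.
At the end, for the whole second after the job is handed in: The latch is within 0.06 rad of its closed stop (its end under the catch's lip) and the valve lever within 0.09 rad of its open stop (1.48 rad or more), both at rest and let go (all of step 2 and velocity of joint latch between -0.05 and 0.05 rad/s and velocity of joint valve between -0.05 and 0.05 rad/s); the robot touches nothing.
It fails at once if one of the loose things on the bench is moved by more than 40 mm (distance of any of cutter_head, small_cutter, stock_box, wrench, mug, spray_can, hammer from where it was at the start of the episode above 0.04 m).
It also fails if it takes over 67 s, if anything falls off the work surface, if the arm or the gripper's body presses on something with over 40 N, if the wrist force passes 120 N, or if a joint passes its speed limit or range.

### The arm

A 6-joint arm with a two-finger parallel gripper is mounted at the origin on the work surface. World frame = base frame: x ahead of the robot, y to its left, z up, the work surface at z = 0. Lengths are in mm, angles in rad, forces in N, time in s.
With the tool pointing down it reaches from about 275 to 1000 mm from the base axis. Payload 8.4 kg.
Tool frame: the origin (TCP) lies between the finger pads, 19 mm behind the fingertips; this is the grasp point; z points along the fingers, y is the line along which they close (so a half turn about z gives the same grasp; the last joint's range is limited). The gripper opens to 85 mm and grips with 20 to 120 N. Pads are 22 mm wide; open, the fingers measure 114 mm over their backs; the gripper's body (76 mm by 85 mm) begins 54 mm behind the grasp point. The pads swing forward as they close: fully open they stand 13 mm farther back than shut.
Start: joints at [-1.256, 0.353, 1.633, -0, 1.155, -0.002], TCP at [194.703, -593.901, 249.981] pointing down, gripper open.
Joint ranges: [-2.63, 2.63], [-0.92, 2.1], [0.06, 2.66], [-1.3, 4.44], [0, 2.69], [-3.02, 3.02]. Speed limits (rad/s): [2.22, 2.22, 2.79, 3.14, 3.14, 3.14].

### API

Orientations are given as a 3x3 rotation matrix whose columns are the frame's x, y, z axes.
In Python, from rig import sensors, vision, robot gives the robot as it stands. The module is installed in compiled form; this text tells all that it offers.
- The arm moves only by the tool drive_tool, never from a script. Its arguments are lists of equal length, an entry for each row: "gripper": the closure, from -1 (fully open) to 1 (shut); "delta_pos": the shift along the tool's x, y, z in mm, a list of three; "twist": the turn, a rotation vector about the tool's x, y, z in rad, a list of three. In form: {"gripper": [gripper, ...], "delta_pos": [[dx, dy, dz], ...], "twist": [[wx, wy, wz], ...]}. A call has 1 to 10 rows; each row shifts and turns the commanded pose from where the row before left it, along the tool's axes as they then stand; what a row does not reach is not made up. A row lasts 1/8 s, in which the tool goes at most 62.5 mm and 10.7 degrees, less where a joint would pass 70% of its speed; a pose out of reach is approached as far as the arm can. A call with a gripper value outside its range is refused whole. The fingers move at their own pace and stop on an object; "newtons" is the grip in N (left out, the last holds). Time passes only in rows, so rows that do not move let the fingers close. It gives the time, the measured TCP pose, the force, the opening and the grip force at its end, in the units of the state.
- sensors.get_obs(): the state, without advancing time (a new reading comes with each control period).
- vision.camera(name): name is "side" or "top" or "wrist"; returns a dict with "pixels" (384x512x3 uint8, red, green, blue), "range_z" (384x512 float32, mm along the optical axis (not along the pixel's ray), 0 where there is no reading), "fx", "fy", "cx", "cy" (pixels), "pose" (4x4, takes a point from camera to world coordinates); the wrist camera has in their place "tool_from_camera" (4x4, takes a point from camera to tool coordinates, whose origin is the TCP and whose axes are the flange's). Camera axes: x right, y up, looking along -z (the intrinsics and any distortion apply to the point x, -y, -z); pixel columns grow to the right and rows downward; lengths in mm; the calibration is good to about 2 mm. A picture is of the moment at which its call begins: read the wrist's pose just before it.
- robot.finish_job(): hands the job in; it is judged then, once.
Trained networks look in a picture, given as the dict that the camera call returned (one of the last four; its "shot" number tells which), for a name from the list of things; names that differ only in an ending like _2 or _b are one class to them, and where a whole thing is asked for, a point or a joint stands for the part that bears it (a point fixed in the world has none). Each returns a list of dicts, best first, with "p" (0 to 1); they miss things now and then, are a little off and sometimes report something else, mostly with a low value. They report only what shows in the picture. A call takes as long as a camera call.
- vision.cut_out(picture, label): "mask" (384x512 bool, what is visible of it) and "box" ([centre column, centre row, width, height] in pixels, round what is visible of it).
The state is a dict: "t": time; "joints": joint angles; "joint_vel": joint speeds; "effort": joint torques, N m; "tcp_pos": TCP position; "tool_rot": TCP orientation; "force": force on the tool from outside, world axes, zero at the start; "wrist_torque": the same for the moment, N m; "gripper_width": opening from 0.0 (shut) to 1.0 (fully open); "gripper_force": force on a finger pad.
Only numpy, scipy, OpenCV 4.12 (cv2) and the standard library are available. Lean on these libraries where they do the work, as an engineer would, in place of code of your own. Each camera call takes 0.05 s, during which the arm holds its last target. There are 200 camera calls.

## Working session

There is one attempt and no reset: what is moved stays moved. The work goes in short steps, Python scripts to look and compute and a tool call to move; the robot and the scene stay as the last step left them, time stands still between calls to the robot, and variables do not carry over. Pictures are saved under pics/ and viewed, at most 10 in all, crops included, and the job is handed in when it is done.

Besides the shell and the picture viewer there is one more tool, called as name(argument=value, ...), one argument or row to a line, values as JSON. drive_tool: Moves the arm, as the interface text tells. Its arguments: {"type":"object","properties":{"gripper":{"type":"array"},"delta_pos":{"type":"array"},"twist":{"type":"array"},"newtons":{"type":"number"}},"required":["gripper","delta_pos","twist"]}

```bash
mkdir -p pics; cat > h.py <<'E'
import numpy as np, cv2
from rig import sensors, vision, robot
def pts(d,mask=None):
    z=d["range_z"].astype(float); v,u=np.nonzero((z>0)&(mask if mask is not None else True))
    k=z[v,u]; P=np.stack([(u-d["cx"])/d["fx"]*k,-(v-d["cy"])/d["fy"]*k,-k,np.ones_like(k)])
    return (d["pose"]@P)[:3].T,u,v
E
python3 - <<'E'
from h import *
ims=[]
for n in ("side","top"):
    d=vision.camera(n); ims.append(d["pixels"]); print(n,d["fx"],d["cx"],d["cy"],[k for k in d],np.round(d["pose"],3).tolist())
    np.savez(f"{n}.npz",**{k:v for k,v in d.items()})
    for l in ("cover","latch","latch_post","pump","valve","valve_grip","cover_rail","latch_catch"):
        for r in vision.cut_out(d,l)[:1]:
            P,_,_=pts(d,r["mask"]); print(l,round(r["p"],2),np.round(r["box"]),len(P),np.round(np.median(P,0)) if len(P) else "",np.round(np.percentile(P,[2,98],axis=0)).tolist() if len(P) else "")
    cv2.imwrite(f"pics/{n}.png",cv2.resize(d["pixels"][:,:,::-1],(800,600),interpolation=cv2.INTER_CUBIC))
E
```

```text
side 388.1706798343729 252.65754785537462 190.05841792126833 ['pixels', 'range_z', 'fx', 'fy', 'cx', 'cy', 'pose', 'shot'] [[-0.806, 0.303, -0.509, -205.752], [-0.592, -0.412, 0.692, 1056.196], [0.0, 0.859, 0.512, 999.373], [0.0, 0.0, 0.0, 1.0]]
cover 0.57 [206. 236. 123. 148.] 7660 [576. 318. 100.] [[448.0, 90.0, 6.0], [678.0, 424.0, 366.0]]
latch 0.94 [200. 255.  26.  43.] 299 [562. 314. 127.] [[475.0, 283.0, 85.0], [637.0, 353.0, 195.0]]
latch_post 0.93 [204. 252.  28.  47.] 357 [572. 310. 130.] [[476.0, 278.0, 88.0], [642.0, 352.0, 196.0]]
pump 0.93 [277. 204.  57.  52.] 1789 [ 568. -160.   71.] [[494.0, -355.0, -3.0], [683.0, -82.0, 171.0]]
valve_grip 0.72 [274. 204.  58.  50.] 1814 [ 568. -157.   71.] [[493.0, -281.0, -2.0], [683.0, -82.0, 171.0]]
cover_rail 0.96 [205. 236. 122. 150.] 7777 [577. 316. 101.] [[448.0, 90.0, 6.0], [680.0, 424.0, 366.0]]
latch_catch 0.86 [213. 252.  90.  84.] 3858 [550. 282. 104.] [[461.0, 124.0, 57.0], [647.0, 387.0, 162.0]]
top 369.4020305499093 255.71871853752785 193.64778481205155 ['pixels', 'range_z', 'fx', 'fy', 'cx', 'cy', 'pose', 'shot'] [[0
[... 257 characters left out ...]
26 [548. 317. 119.] [[476.0, 284.0, 90.0], [611.0, 344.0, 200.0]]
latch_post 0.78 [177. 194.  15.  38.] 202 [544. 317. 119.] [[476.0, 284.0, 92.0], [611.0, 346.0, 200.0]]
pump 0.66 [305. 190.  54.  54.] 2142 [ 583. -189.   76.] [[494.0, -297.0, 2.0], [680.0, -92.0, 176.0]]
valve 0.46 [306. 196.   8.  38.] 181 [ 544. -193.  174.] [[475.0, -205.0, 165.0], [601.0, -182.0, 181.0]]
valve_grip 0.52 [306. 198.   7.  33.] 183 [ 542. -193.  173.] [[479.0, -216.0, 72.0], [599.0, -184.0, 180.0]]
cover_rail 0.88 [184. 186. 112.  76.] 5100 [572. 241. 108.] [[450.0, 81.0, 7.0], [678.0, 418.0, 370.0]]
latch_catch 0.87 [194. 196.  66.  44.] 2670 [544. 250. 105.] [[464.0, 123.0, 63.0], [619.0, 378.0, 166.0]]
```

View pics/side.png

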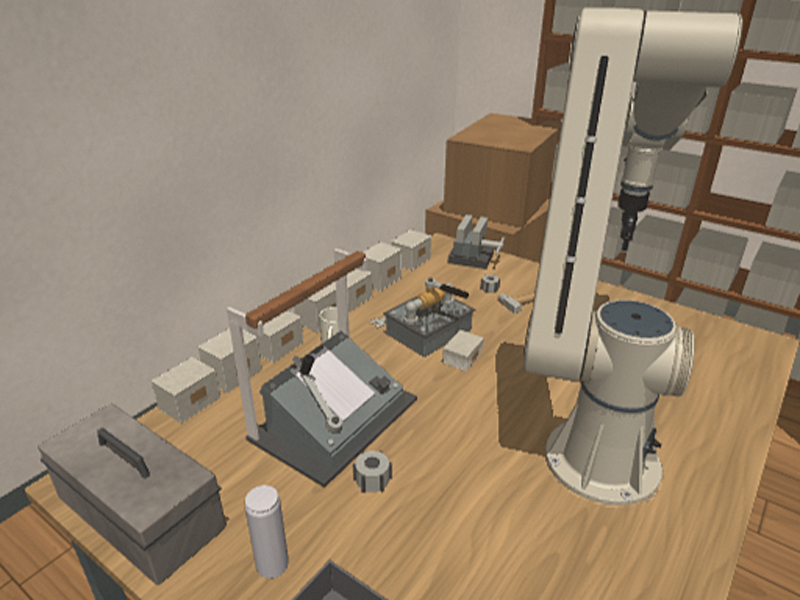

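View pics/top.png

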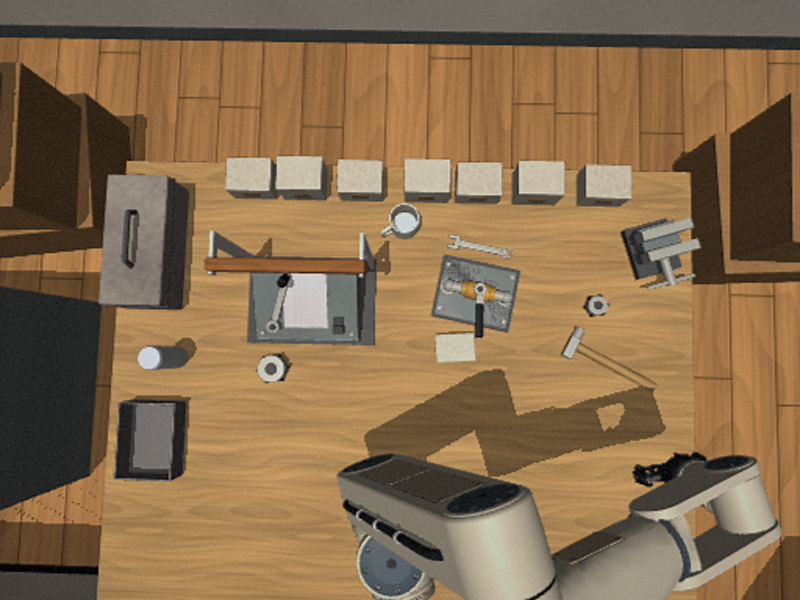

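```bash
python3 - <<'E'
from h import *
S={n:dict(np.load(n+".npz")) for n in("side","top")}
A=[pts(S[n]) for n in S]
for n,(P,u,v) in zip(S,A):
    print(n)
    # deck plane
    m=(P[:,0]>460)&(P[:,0]<620)&(P[:,1]>130)&(P[:,1]<380)&(P[:,2]>50)&(P[:,2]<175)
    Q=P[m]; 
    # 25deg slope: residual c=z-tan25*x over candidate yaw
    best=None
    for yaw in np.radians(np.arange(-20,20.1,.5)):
        s=Q[:,0]*np.cos(yaw)+Q[:,1]*np.sin(yaw); c=Q[:,2]-np.tan(np.radians(25))*s
        md=np.median(c); k=(abs(c-md)<3).sum()
        if best is None or k>best[0]: best=(k,np.degrees(yaw),md)
    print("deck",best,len(Q))
    y=np.radians(best[1]); c=(P[:,2]-np.tan(np.radians(25))*(P[:,0]*np.cos(y)+P[:,1]*np.sin(y))-best[2])*np.cos(np.radians(25))
    # post top: heights 50-66 above deck plane
    k=m=(c>48)&(c<66)&(P[:,0]>400)&(P[:,0]<700)&(P[:,1]>100)&(P[:,1]<420)&(P[:,2]<300)
    print("post-high",k.sum(),np.round(P[k].mean(0)),np.round(np.percentile(P[k],[5,95],axis=0)))
    r=(P[:,2]>330)&(P[:,2]<400)&(P[:,0]>450)&(P[:,0]<750)&(P[:,1]>30)&(P[:,1]<470)
    print("rail",r.sum(),cv2.minAreaRect(P[r][:,:2].astype(np.float32)),np.median(P[r][:,2]))
    # foot/whole box
    r=(P[:,2]>15)&(P[:,2]<170)&(P[:,0]>440)&(P[:,0]<720)&(P[:,1]>80)&(P[:,1]<440)
    print("cover",cv2.minAreaRect(P[r][:,:2].astype(np.float32)))
    r=(abs(P[:,2]-75)<6)&(P[:,0]>450)&(P[:,0]<720)&(P[:,1]>-330)&(P[:,1]<-50)
    print("pump",cv2.minAreaRect(P[r][:,:2].astype(np.float32)),np.median(P[r][:,2]))
    r=(abs(P[:,2]-173)<8)&(P[:,0]>450)&(P[:,0]<720)&(P[:,1]>-330)&(P[:,1]<-50)
    print("lever",cv2.minAreaRect(P[r][:,:2].astype(np.float32)),np.median(P[r],0))
    r=(abs(P[:,2]-130)<8)&(P[:,0]>450)&(P[:,0]<720)&(P[:,1]>-350)&(P[:,1]<-50)
    print("pipe",cv2.minAreaRect(P[r][:,:2].astype(np.float32)),np.median(P[r],0))
E
```

```text
side
deck (np.int64(1345), np.float64(-2.0), np.float64(-147.529261950173)) 2835
post-high 52 [618. 343. 200.] [[583. 289. 180.]
 [683. 420. 228.]]
rail 1087 ((636.8280639648438, 254.25491333007812), (100.32946014404297, 348.70703125), 0.17688153684139252) 358.8151385442252
cover ((568.826416015625, 253.35182189941406), (239.2207489013672, 340.6819763183594), 0.01816711761057377)
pump ((590.6136474609375, -191.78543090820312), (214.2498016357422, 173.5462646484375), 79.97583770751953) 72.31823643203353
lever ((537.773681640625, -190.07696533203125), (135.49513244628906, 29.565319061279297), 0.8379837870597839) [ 540.87665583 -189.09236335  170.15229576]
pipe ((584.9824829101562, -190.11569213867188), (170.3853759765625, 43.65297317504883), 73.16050720214844) [ 587.81680357 -163.1847363   129.43462428]
top
deck (np.int64(1081), np.float64(-2.5), np.float64(-144.14761880500177)) 2446
post-high 38 [621. 339. 204.] [[581. 283. 188.]
 [678. 413. 227.]]
rail 1094 ((636.5784912109375, 249.25454711914062), (93.9058609008789, 346.5838928222656), 0.3430918753147125) 366.25896425241035
cover ((565.0862426757812, 252.04537963867188), (238.4020538330078, 341.8812561035156), 0.09613721817731857)
pump ((589.4846801757812, -194.34124755859375), (208.6759490966797, 168.93328857421875), 79.37996673583984) 74.63783268397844
lever ((537.16259765625, -195.33392333984375), (131.11224365234375, 27.284727096557617), 1.8729125261306763) [ 540.71137854 -192.66476974  173.590686  ]
pipe ((588.7925415039062, -192.921630859375), (178.6965789794922, 44.49531555175781), 78.74720001220703) [ 588.01828131 -180.69732879  131.69186867]
```

```bash
cat >> h.py <<'E'
from scipy.spatial.transform import Rotation as Ro
def rows(p,R,tp,tR,n=None,step=50,ang=.15):
    """print rounded rows from pose (p,R) to (tp,tR)"""
    rv=Ro.from_matrix(R.T@tR).as_rotvec(); D=np.array(tp)-p
    n=n or int(max(np.ceil(np.linalg.norm(D)/step),np.ceil(np.linalg.norm(rv)/ang),1)); dp=[];tw=[]
    for i in range(n):
        d=np.round(R.T@((p+(np.array(tp)-p)/(n-i))-p),1); w=np.round(Ro.from_matrix(R.T@tR).as_rotvec()/(n-i),3)
        dp.append(d.tolist()); tw.append((w+0).tolist()); p=p+R@d; R=R@Ro.from_rotvec(w).as_matrix()
    print("dp",dp,"tw",tw); return p,R
def lean(deg,yaw=0,flip=1):
    t=np.radians(deg); z=np.array([np.sin(t),0,-np.cos(t)]); y=np.array([0,flip*1.,0]); x=np.cross(y,z)
    return Ro.from_euler('z',yaw,degrees=True).as_matrix()@np.stack([x,y,z],1)
E
python3 - <<'E'
from h import *
o=sensors.get_obs(); R=np.array(o["tool_rot"]); p=np.array(o["tcp_pos"]); print(np.round(R,2).tolist(),p,o["gripper_width"])
w=vision.camera("wrist"); print(np.round(w["tool_from_camera"],2).tolist(),w["fx"])
# triangulated marks (512-scale pixels) from pictures: hinge, post end
S={n:dict(np.load(n+".npz")) for n in("side","top")}
def ray(d,u,v):
    r=d["pose"][:3,:3]@np.array([(u-d["cx"])/d["fx"],-(v-d["cy"])/d["fy"],-1]); return d["pose"][:3,3],r/np.linalg.norm(r)
for nm,a,b in(("hinge",(335,424),(272,326)),("posttop",(303,361),(284,281)),("catch",(380,383),(338,325)),("lever tip",(466,295),(479,335)),("vaxis",(431,285),(480,289))):
    M=np.zeros((3,3));c=np.zeros(3)
    for n,(u,v) in(("side",a),("top",b)):
        q,r=ray(S[n],u*.64,v*.64); K=np.eye(3)-np.outer(r,r); M+=K; c+=K@q
    X=np.linalg.solve(M,c); q,r=ray(S["side"],a[0]*.64,a[1]*.64); print(nm,np.round(X),"miss",round(np.linalg.norm((np.eye(3)-np.outer(r,r))@(X-q)),1))
print([np.round(x,2).tolist() for x in (lean(35),)])
for f in(1,-1):
    T=lean(35,15,f); print(f,Ro.from_matrix(R.T@T).magnitude())
p,R=rows(p,R,[430,-300,330],R@Ro.from_rotvec([0,0,0]).as_matrix())
p,R=rows(p,R,[380,280,350],lean(38,15,-1 if R[1,1]<0 else 1))
E
```

```text
[[0.95, 0.31, 0.0], [0.31, -0.95, 0.0], [0.0, -0.0, -1.0]] [ 194.69898542 -593.89805206  249.97949219] 0.9974543255288422
[[0.0, 0.96, 0.29, 72.87], [1.0, 0.0, -0.0, -0.56], [-0.0, 0.29, -0.96, -123.81], [0.0, 0.0, 0.0, 1.0]] 273.597138878672
hinge [485. 336.  89.] miss 0.7
posttop [600. 293. 180.] miss 7.1
catch [493. 163.  86.] miss 0.2
lever tip [ 475. -197.  164.] miss 0.4
vaxis [ 589. -198.  155.] miss 0.0
[[[-0.82, 0.0, 0.57], [0.0, 1.0, 0.0], [-0.57, 0.0, -0.82]]]
1 3.089197679612554
-1 0.6132317562033132
dp [[39.4, -25.7, -10.0], [39.4, -25.8, -10.0], [39.4, -25.7, -10.0], [39.4, -25.8, -10.0], [39.4, -25.7, -10.0], [39.4, -25.8, -10.0], [39.4, -25.7, -10.0], [39.3, -25.8, -10.0]] tw [[0.0, 0.0, 0.0], [0.0, 0.0, 0.0], [0.0, 0.0, 0.0], [0.0, 0.0, 0.0], [0.0, 0.0, 0.0], [0.0, 0.0, 0.0], [0.0, 0.0, 0.0], [0.0, 0.0, 0.0]]
dp [[11.1, -47.2, -1.7], [11.0, -47.3, -1.2], [10.8, -47.3, -0.6], [10.7, -47.4, -0.1], [10.4, -47.4, 0.4], [10.2, -47.5, 0.9], [9.9, -47.5, 1.4], [9.6, -47.5, 1.9], [9.3, -47.6, 2.3], [8.9, -47.6, 2.7], [8.5, -47.7, 3.2], [8.1, -47.7, 3.6]] tw [[-0.002, 0.055, 0.004], [-0.001, 0.055, 0.004], [-0.002, 0.055, 0.004], [-0.002, 0.055, 0.005], [-0.001, 0.055, 0.005], [-0.001, 0.055, 0.004], [-0.002, 0.056, 0.004], [-0.002, 0.055, 0.005], [-0.001, 0.056, 0.005], [-0.001, 0.055, 0.004], [-0.002, 0.056, 0.005], [-0.001, 0.055, 0.004]]
```

drive_tool(
  gripper=[-1, -1, -1, -1, -1, -1, -1, -1],
  delta_pos=[
    [39.4, -25.7, -10],
    [39.4, -25.7, -10],
    [39.4, -25.7, -10],
    [39.4, -25.7, -10],
    [39.4, -25.7, -10],
    [39.4, -25.7, -10],
    [39.4, -25.7, -10],
    [39.4, -25.7, -10],
  ],
  twist=[
    [0, 0, 0],
    [0, 0, 0],
    [0, 0, 0],
    [0, 0, 0],
    [0, 0, 0],
    [0, 0, 0],
    [0, 0, 0],
    [0, 0, 0],
  ],
)

```text
t: 1.95
tcp_pos: [431.0, -299.1, 330.5]
tool_rot: [[0.95, 0.311, 0.0], [0.311, -0.95, -0.0], [0.0, 0.0, -1.0]]
force: [0.5, -1.6, -0.5]
gripper_width: 0.995
gripper_force: 0.0
```

drive_tool(
  gripper=[-1, -1, -1, -1, -1, -1, -1, -1, -1, -1],
  delta_pos=[
    [11, -47.3, -1.7],
    [11, -47.3, -1.2],
    [11, -47.3, -0.6],
    [10.7, -47.3, -0.1],
    [10.4, -47.4, 0.4],
    [10.2, -47.5, 0.9],
    [9.9, -47.5, 1.4],
    [9.6, -47.5, 1.9],
    [9.3, -47.6, 2.3],
    [8.9, -47.6, 2.7],
  ],
  twist=[
    [0, 0.055, 0.005],
    [0, 0.055, 0.005],
    [0, 0.055, 0.005],
    [0, 0.055, 0.005],
    [0, 0.055, 0.005],
    [0, 0.055, 0.005],
    [0, 0.055, 0.005],
    [0, 0.055, 0.005],
    [0, 0.055, 0.005],
    [0, 0.055, 0.005],
  ],
)

```text
t: 3.2
tcp_pos: [389.1, 184.5, 351.0]
tool_rot: [[0.822, 0.266, 0.503], [0.219, -0.964, 0.152], [0.526, -0.015, -0.851]]
force: [0.7, -0.9, -0.3]
gripper_width: 0.998
gripper_force: 0.0
```

drive_tool(
  gripper=[-1, -1, -1],
  delta_pos=[
    [8.5, -47.7, 3.2],
    [8.1, -47.7, 3.6],
    [0, 0, 0],
  ],
  twist=[
    [0, 0.055, 0.005],
    [0, 0.055, 0.005],
    [0, 0, 0],
  ],
)

```text
t: 3.58
tcp_pos: [380.3, 279.3, 354.6]
tool_rot: [[0.768, 0.264, 0.584], [0.198, -0.964, 0.175], [0.609, -0.019, -0.793]]
force: [0.2, -1.5, -0.2]
gripper_width: 1.0
gripper_force: 0.0
```

```bash
cat >> h.py <<'E'
def wrist():
    o=sensors.get_obs(); d=vision.camera("wrist"); T=np.eye(4); T[:3,:3]=o["tool_rot"]; T[:3,3]=o["tcp_pos"]
    d["pose"]=T@d["tool_from_camera"]; return o,d
E
python3 - <<'E'
from h import *
o,d=wrist(); print(np.round(o["tcp_pos"]),np.round(o["tool_rot"],2).tolist(),np.round(o["joints"],2))
np.savez("w1.npz",**d)
cv2.imwrite("pics/w1.png",cv2.resize(d["pixels"][:,:,::-1],(800,600),interpolation=cv2.INTER_CUBIC))
for l in("latch","latch_post","latch_catch"):
    for r in vision.cut_out(d,l)[:1]: print(l,r["p"],r["box"])
for n in("side","top"):
    P,_,_=pts(dict(np.load(n+".npz"))); r=(P[:,2]>332)&(P[:,2]<375)&(P[:,0]>450)&(P[:,0]<750)&(P[:,1]>110)&(P[:,1]<390)
    print("rail",np.percentile(P[r],[2,50,98],axis=0).round().tolist())
E
```

```text
[380. 279. 355.] [[0.77, 0.26, 0.58], [0.2, -0.96, 0.18], [0.61, -0.02, -0.79]] [ 0.86 -0.26  2.2  -0.53  0.7   2.49]
latch 0.85 [272.6, 151.8, 75.9, 121.4]
latch_post 0.69 [314.2, 170.7, 201.4, 164.7]
latch_catch 0.73 [314.9, 172.2, 197.0, 163.5]
rail [[593.0, 117.0, 340.0], [598.0, 266.0, 362.0], [622.0, 385.0, 368.0]]
rail [[594.0, 116.0, 352.0], [608.0, 251.0, 367.0], [624.0, 384.0, 372.0]]
```

View pics/w1.png

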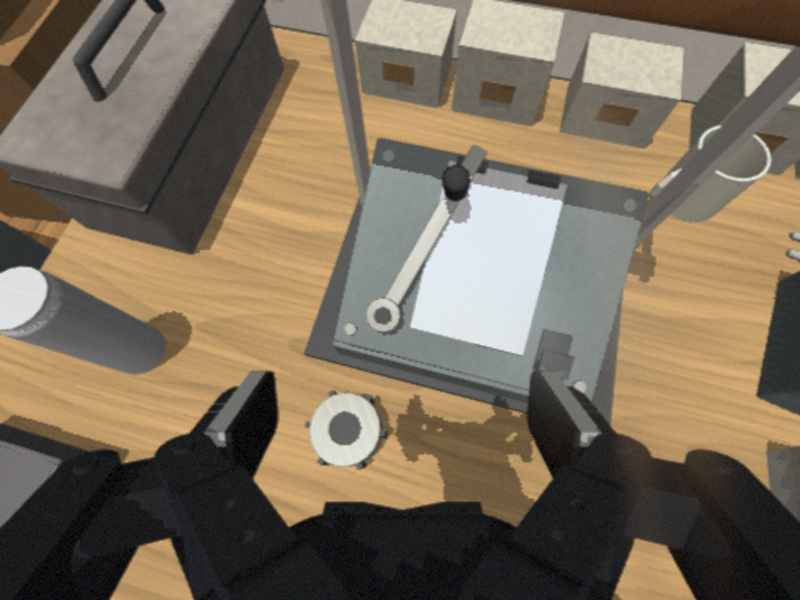

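```bash
python3 - <<'E'
from h import *
W=dict(np.load("w1.npz"))
def region(d,poly):
    m=np.zeros((384,512),np.uint8); cv2.fillPoly(m,[np.array(np.array(poly)*.64,int)],1); return m>0
P,u,v=pts(W,region(W,[(470,200),(555,205),(520,340),(420,320)])); 
Q,_,_=pts(W,region(W,[(370,190),(430,190),(370,290),(345,300)])); 
Q2,_,_=pts(W,region(W,[(575,210),(630,215),(605,370),(580,330)]))
A=np.vstack([P,Q,Q2]); n=np.array([-np.sin(.4363),0,np.cos(.4363)])
for i in range(4):
    c=A.mean(0); nn=np.linalg.svd(A-c)[2][2]; nn*=np.sign(nn[2]); A=A[abs((A-c)@nn)<4]
print("plane n",nn.round(3),"tilt",np.degrees(np.arccos(nn[2])),"yaw",np.degrees(np.arctan2(-nn[1],-nn[0])),"n25 off",(A@n).mean(),(A@n).std(),"z paper med",np.median(P@n),np.median(Q@n),np.median(Q2@n))
def ray(d,uv): 
    r=d["pose"][:3,:3]@np.array([(uv[0]*.64-d["cx"])/d["fx"],-(uv[1]*.64-d["cy"])/d["fy"],-1]); return d["pose"][:3,3],r/np.linalg.norm(r)
off=np.median(np.r_[Q,Q2]@n)
def hit(d,uv,h):
    c,r=ray(d,uv); return c+r*((off+h-c@n)/(r@n))
S={k:dict(np.load(k+".npz")) for k in("side","top")}
for nm,h,w,s,t in(("hinge",29,(383,317),(335,424),(272,326)),("post",68,(457,172),(302,358),(284,281)),("catch",26,(556,345),(380,383),(338,325)),("barend",12,(477,158),None,None)):
    print(nm,[hit(d,p,h).round(1).tolist() for d,p in((W,w),(S["side"],s),(S["top"],t)) if p])
E
```

```text
plane n [-0.413 -0.026  0.91 ] tilt 24.476885410788228 yaw 3.62361710344451 n25 off -134.85313525773802 2.5231225237938286 z paper med -133.0649724456092 -137.79997194241272 -138.3048993239735
hinge [[481.8, 331.1, 104.3], [475.1, 345.2, 101.2], [485.4, 331.7, 106.0]]
post [[592.3, 292.7, 198.8], [596.6, 308.5, 200.9], [592.6, 284.7, 199.0]]
catch [[496.1, 167.3, 107.7], [481.9, 178.2, 101.0], [492.4, 160.5, 105.9]]
barend [[642.3, 280.3, 160.4]]
```

```bash
cat > tri.py <<'E'
from h import *
def ray(d,uv): 
    r=d["pose"][:3,:3]@np.array([(uv[0]*.64-d["cx"])/d["fx"],-(uv[1]*.64-d["cy"])/d["fy"],-1]); return d["pose"][:3,3],r/np.linalg.norm(r)
def tri(obs):
    M=np.zeros((3,3));c=np.zeros(3)
    for d,uv in obs: q,r=ray(d,uv); K=np.eye(3)-np.outer(r,r); M+=K;c+=K@q
    X=np.linalg.solve(M,c); return X,[round(float(np.linalg.norm(np.cross(X-q,r))),1) for q,r in (ray(*o) for o in obs)]
E
python3 - <<'E'
from tri import *
W,S,T=[dict(np.load(k+".npz")) for k in("w1","side","top")]
n=np.array([-np.sin(.4363),0,np.cos(.4363)])
for nm,w,s,t in(("hinge",(383,317),(335,424),(272,326)),("post",(457,172),(302,358),(284,281)),("catch",(556,345),(380,383),(338,325))):
    for c in([(W,w),(S,s),(T,t)],[(W,w),(S,s)],[(W,w),(T,t)]): X,m=tri(c); print(nm,X.round(1),m,"n.X",(X@n).round(1))
for d,uv in((W,(383,317)),(S,(335,424)),(T,(272,326))):
    q,r=ray(d,uv); k=d["range_z"][int(uv[1]*.64),int(uv[0]*.64)]; f=-d["pose"][:3,2]; print("depth pt",(q+r*k/(r@f)).round(1))
for k,d,(x,y,w,h) in(("s",S,(240,320,190,170)),("t",T,(240,250,150,110))):
    a=d["pixels"][int(y*.64):int((y+h)*.64),int(x*.64):int((x+w)*.64),::-1]; print(a.shape); cv2.imwrite(f"pics/c{k}.png",cv2.resize(a,None,fx=5 if k=="t" else 4.5,fy=5 if k=="t" else 4.5,interpolation=cv2.INTER_CUBIC))
a=[cv2.imread(f"pics/c{k}.png") for k in"st"]; H=max(i.shape[0] for i in a)
c=np.hstack([np.vstack([i,np.zeros((H-i.shape[0],i.shape[1],3),np.uint8)]) for i in a]); print(c.shape,[i.shape for i in a]); f=min(1,800/c.shape[1]); print(f); cv2.imwrite("pics/crop.png",cv2.resize(c,None,fx=f,fy=f))
E
```

```text
hinge [486.  334.7  88. ] [1.3, 0.7, 1.4] n.X -125.7
hinge [486.8 333.6  86.4] [0.4, 0.4] n.X -127.4
hinge [485.5 333.7  93.4] [1.1, 1.1] n.X -120.5
post [600.8 293.1 187.8] [0.4, 8.8, 8.9] n.X -83.7
post [608.  294.5 184.4] [3.8, 3.8] n.X -89.8
post [594.1 289.4 194.5] [3.7, 3.7] n.X -74.8
catch [496.5 162.6  87.2] [6.2, 3.2, 3.4] n.X -130.8
catch [502.5 157.8  78.8] [3.7, 3.7] n.X -140.9
catch [495.5 163.4 100.5] [3.6, 3.6] n.X -118.3
depth pt [481.4 330.9 105.4]
depth pt [477.4 342.8  98.1]
depth pt [485.2 330.7 110.2]
(109, 122, 3)
(70, 96, 3)
(490, 1029, 3) [(490, 549, 3), (350, 480, 3)]
0.7774538386783285
```

View pics/crop.png

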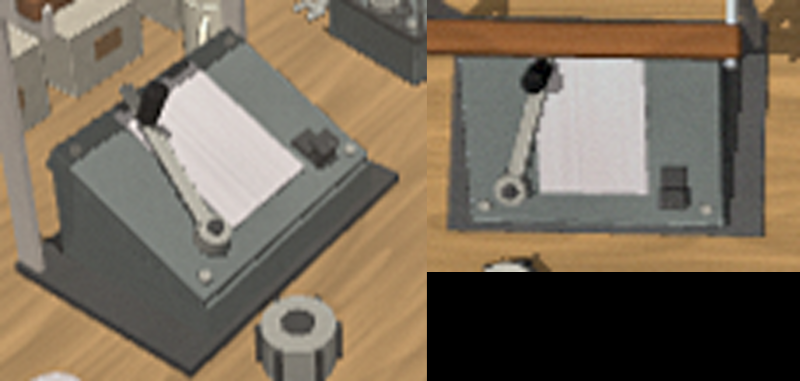

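```bash
python3 - <<'E'
from tri import *
for k,hb,pb in(("w1",(383,317),(456,178)),("side",(335.6,422.7),(307.8,359.8)),("top",(272.8,326.4),(280.5,284.2))):
    d=dict(np.load(k+".npz")); P,u,v=pts(d)
    m=(P[:,0]>465)&(P[:,0]<600)&(P[:,1]>140)&(P[:,1]<370)&(P[:,2]>45)&(P[:,2]<170); A=P[m]
    n=np.array([-.4226,0,.9063])
    rng=np.random.default_rng(0); best=0
    for i in range(300):
        a,b,c=A[rng.choice(len(A),3)]; q=np.cross(b-a,c-a); L=np.linalg.norm(q)
        if L<2000: continue
        q/=L; q*=np.sign(q[2])
        if q@n<.98: continue
        s=(abs((A-a)@q)<3).sum()
        if s>best: best=s;bq,ba=q,a
    I=A[abs((A-ba)@bq)<4]; c=I.mean(0); q=np.linalg.svd(I-c)[2][2]; q*=np.sign(q[2])
    h=(P-c)@q
    print(k,"n",q.round(3),"tilt %.1f yaw %.1f"%(np.degrees(np.arccos(q[2])),np.degrees(np.arctan2(-q[1],-q[0]))),"z at (567,252):",(c[2]-((567-c[0])*q[0]+(252-c[1])*q[1])/q[2]).round(1), "at(485,334)",(c[2]-((485-c[0])*q[0]+(334-c[1])*q[1])/q[2]).round(1))
    U,V=u/.64,v/.64; near=lambda p,r:(np.hypot(U-p[0],V-p[1])<r)
    for nm,p,lo,hi in(("hinge",hb,18,40),("post",pb,50,80)):
        s=near(p,25)&(h>lo)&(h<hi); print(nm,s.sum(),"pix",U[s].mean().round(1),V[s].mean().round(1),"click",p,"xyz",P[s].mean(0).round(1),"h",np.percentile(h[s],[10,50,90]).round(1) if s.any() else "")
    f=(P[:,0]>640)
    t=(P[:,0]>350)&(P[:,0]<650)&(P[:,1]>-60)&(P[:,1]<60); print("table z",np.median(P[t][:,2]).round(1))
E
```

```text
w1 n [-0.437  0.029  0.899] tilt 25.9 yaw -3.9 z at (567,252): 116.9 at(485,334) 74.4
hinge 370 pix 383.1 313.9 click (383, 317) xyz [485.8 332.4 101.2] h [21.1 22.7 28.7]
post 279 pix 455.7 179.3 click (456, 178) xyz [587.3 292.3 195.5] h [61.1 63.8 64.9]
table z 0.2
side n [-0.443  0.013  0.896] tilt 26.3 yaw -1.7 z at (567,252): 113.5 at(485,334) 71.8
hinge 82 pix 332.6 420.0 click (335.6, 422.7) xyz [488.9 337.6  99.6] h [19.1 22.6 29. ]
post 43 pix 307.7 360.7 click (307.8, 359.8) xyz [588.6 299.7 191.8] h [54.6 62.3 66.5]
table z -2.8
top n [-0.428 -0.007  0.904] tilt 25.4 yaw 0.9 z at (567,252): 115.1 at(485,334) 76.9
hinge 52 pix 272.0 324.0 click (272.8, 326.4) xyz [490.4 332.2 104.6] h [19.5 22.  29. ]
post 37 pix 281.1 281.6 click (280.5, 284.2) xyz [591.3 292.5 195.6] h [52.9 63.5 66.6]
table z -0.3
```

drive_tool(
  gripper=[-1, -1, -1, -1, -1, -1, -1, -1, -1, -1],
  delta_pos=[
    [0, 0, 0],
    [0, 0, 0],
    [0, 0, 0],
    [0, 0, 0],
    [0, 0, 0],
    [0, 0, 0],
    [0, 0, 0],
    [0, 0, 0],
    [0, 0, 0],
    [0, 0, 0],
  ],
  twist=[
    [0, 0, -0.18],
    [0, 0, -0.18],
    [0, 0, -0.18],
    [0, 0, -0.18],
    [0, 0, -0.18],
    [0, 0, -0.18],
    [0, 0, -0.18],
    [0, 0, -0.18],
    [0, 0, -0.18],
    [0, 0, -0.18],
  ],
)

```text
t: 5.03
tcp_pos: [382.8, 273.8, 354.8]
tool_rot: [[-0.427, 0.689, 0.585], [0.896, 0.411, 0.169], [-0.124, 0.596, -0.793]]
force: [-0.9, -0.1, -0.2]
gripper_width: 1.002
gripper_force: 0.0
```

```bash
cat >> h.py <<'E'
def here():
    o=sensors.get_obs(); print(round(o["t"],2),np.round(o["joints"],2),"F",np.round(o["force"],1)); return np.array(o["tcp_pos"]),np.array(o["tool_rot"])
E
python3 - <<'E'
from h import *
p,R=here(); p,R=rows(p,R,[500,293,300],lean(38)); rows(p,R,[592,293,187],lean(38),n=6)
E
```

```text
5.03 [ 0.84 -0.27  2.2  -0.53  0.7   0.68] F [-0.9 -0.1 -0.2]
dp [[-3.2, 7.0, 14.4], [-4.0, 6.7, 14.3], [-4.7, 6.4, 14.3], [-5.4, 5.9, 14.3], [-6.0, 5.3, 14.3], [-6.5, 4.6, 14.3], [-6.9, 3.9, 14.3], [-7.1, 3.2, 14.3]] tw [[0.017, -0.015, -0.142], [0.017, -0.015, -0.143], [0.017, -0.015, -0.142], [0.017, -0.015, -0.143], [0.017, -0.015, -0.142], [0.017, -0.015, -0.143], [0.017, -0.016, -0.142], [0.016, -0.015, -0.143]]
dp [[-0.5, -0.0, 24.3], [-0.5, -0.0, 24.3], [-0.5, -0.0, 24.3], [-0.5, -0.0, 24.3], [-0.5, -0.0, 24.2], [-0.4, -0.0, 24.3]] tw [[0.0, 0.0, 0.0], [0.0, 0.0, 0.0], [0.0, 0.0, 0.0], [0.0, 0.0, 0.0], [0.0, 0.0, 0.0], [0.0, 0.0, 0.0]]
```

drive_tool(
  gripper=[-1, -1, -1, -1, -1, -1, -1, -1, -1],
  delta_pos=[
    [-3.2, 7, 14.4],
    [-4, 6.7, 14.3],
    [-4.7, 6.4, 14.3],
    [-5.4, 5.9, 14.3],
    [-6, 5.3, 14.3],
    [-6.5, 4.6, 14.3],
    [-6.9, 3.9, 14.3],
    [-7.1, 3.2, 14.3],
    [0, 0, 0],
  ],
  twist=[
    [0.017, -0.015, -0.142],
    [0.017, -0.015, -0.143],
    [0.017, -0.015, -0.142],
    [0.017, -0.015, -0.143],
    [0.017, -0.015, -0.142],
    [0.017, -0.015, -0.143],
    [0.017, -0.016, -0.142],
    [0.016, -0.015, -0.143],
    [0, 0, 0],
  ],
)

```text
t: 6.15
tcp_pos: [500.1, 293.0, 299.3]
tool_rot: [[-0.789, 0.005, 0.614], [0.006, 1.0, -0.0], [-0.614, 0.003, -0.789]]
force: [0.7, -0.1, 0.6]
gripper_width: 1.001
gripper_force: 0.0
```

```bash
python3 - <<'E'
from h import *
p,R=here(); print(p.round(1),R.round(2).tolist())
o,d=wrist(); P,u,v=pts(d); n=np.array([-.4226,0,.9063])
D=P[(P[:,0]>480)&(P[:,0]<640)&(P[:,1]>200)&(P[:,1]<380)&(P[:,2]>50)&(P[:,2]<190)]
hs=np.histogram(D@n,bins=np.arange(-160,-60,2)); off=hs[1][hs[0].argmax()]+1; h=P@n-off; print("off",off)
s=(h>40)&(h<74)&(P[:,0]>540)&(P[:,0]<640)&(P[:,1]>250)&(P[:,1]<340)
print("post",s.sum(),P[s].mean(0).round(1),np.percentile(P[s],[3,97],axis=0).round(1).tolist(),np.percentile(h[s],[2,98]).round(1))
s=(h>18)&(h<34)&(abs(P[:,0]-487)<25)&(abs(P[:,1]-333)<25)
print("hinge",s.sum(),P[s].mean(0).round(1))
s=(h>16)&(h<34)&(abs(P[:,0]-490)<30)&(abs(P[:,1]-163)<25)
print("catch",s.sum(),P[s].mean(0).round(1) if s.any() else"")
cv2.imwrite("pics/w2.png",d["pixels"][:,:,::-1])
rows(p,R,[592,293,187],lean(38),n=6)
E
```

```text
6.15 [ 0.77  0.05  2.07 -0.76  0.67 -0.27] F [ 0.7 -0.1  0.6]
[500.1 293.  299.3] [[-0.79, 0.0, 0.61], [0.01, 1.0, -0.0], [-0.61, 0.0, -0.79]]
off -133
post 581 [586.2 293.5 191.3] [[578.9, 283.0, 174.3], [596.0, 303.9, 200.6]] [41.4 64. ]
hinge 849 [484.3 333.5 101.9]
catch 989 [479.8 164.6  99.7]
dp [[-0.6, 0.0, 24.2], [-0.6, 0.0, 24.2], [-0.6, 0.0, 24.2], [-0.6, 0.0, 24.1], [-0.6, 0.0, 24.2], [-0.5, 0.1, 24.1]] tw [[0.0, 0.0, -0.001], [0.0, 0.0, -0.001], [0.0, -0.001, -0.001], [0.0, 0.0, -0.001], [0.0, -0.001, -0.001], [0.0, 0.0, -0.001]]
```

View pics/w2.png

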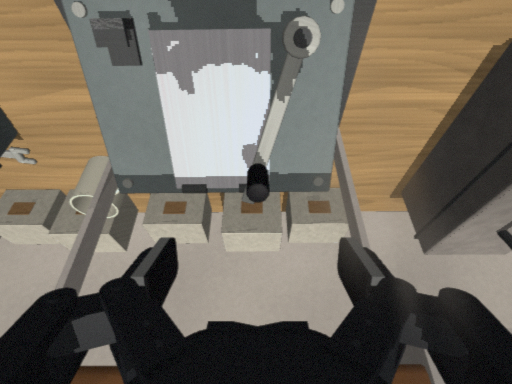

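drive_tool(
  gripper=[-1, -1, -1, -1, -1, -1, -1],
  delta_pos=[
    [-0.6, 0, 24.2],
    [-0.6, 0, 24.2],
    [-0.6, 0, 24.2],
    [-0.6, 0, 24.2],
    [-0.6, 0, 24.2],
    [-0.5, 0, 24.1],
    [0, 0, 0],
  ],
  twist=[
    [0, 0, -0.001],
    [0, 0, -0.001],
    [0, 0, -0.001],
    [0, 0, -0.001],
    [0, 0, -0.001],
    [0, 0, -0.001],
    [0, 0, 0],
  ],
)

```text
t: 7.08
tcp_pos: [591.2, 293.8, 186.8]
tool_rot: [[-0.79, -0.0, 0.614], [0.0, 1.0, 0.0], [-0.614, 0.001, -0.79]]
force: [0.5, 0.2, -0.1]
gripper_width: 0.999
gripper_force: 0.0
```

drive_tool(
  gripper=[0, 1, 1, 1, 1, 1, 1, 1],
  delta_pos=[
    [0, 0, 0],
    [0, 0, 0],
    [0, 0, 0],
    [0, 0, 0],
    [0, 0, 0],
    [0, 0, 0],
    [0, 0, 0],
    [0, 0, 0],
  ],
  twist=[
    [0, 0, 0],
    [0, 0, 0],
    [0, 0, 0],
    [0, 0, 0],
    [0, 0, 0],
    [0, 0, 0],
    [0, 0, 0],
    [0, 0, 0],
  ],
  newtons=30,
)

```text
t: 8.07
tcp_pos: [591.0, 295.4, 188.3]
tool_rot: [[-0.788, -0.004, 0.616], [-0.003, 1.0, 0.003], [-0.616, 0.0, -0.788]]
force: [-4.4, -0.9, 6.9]
gripper_width: 0.274
gripper_force: 30.4
```

```bash
python3 - <<'E'
from h import *
p,R=here(); print(p.round(1))
C=np.array([473.,333.5,130]); a0=np.arctan2(np.dot(p-C,[.9063,0,.4226]),C[1]-p[1]); print("a0",a0)
P0=p.copy(); f=lambda a:C+140*(np.sin(a)*np.array([.9063,0,.4226])+np.array([0,-np.cos(a),0]))
dp=[];q=p.copy()
for i,a in enumerate(np.linspace(a0,0,13)[1:]):
    t=f(a)+(P0-f(a0))*(12-i-1)/12
    d=np.round(R.T@(t-q),1); q=q+R@d; dp.append(d.tolist())
print(dp[:6],dp[6:],q)
E
```

```text
8.07 [ 0.64  0.32  2.03 -1.05  0.44 -0.04] F [-4.4 -0.9  6.9]
[591.  295.4 188.3]
a0 1.2893076165679371
[[4.7, -14.3, -0.9], [6.1, -13.6, -1.1], [7.5, -12.8, -1.5], [8.8, -12.0, -1.9], [10.0, -10.9, -2.0], [11.1, -9.7, -2.3]] [[12.0, -8.4, -2.6], [12.8, -7.0, -2.7], [13.5, -5.5, -2.9], [14.0, -4.0, -2.9], [14.3, -2.5, -3.1], [14.4, -0.8, -3.1]] [472.98367662 193.49886871 130.03764623]
```

drive_tool(
  gripper=[1, 1, 1, 1, 1, 1],
  delta_pos=[
    [4.7, -14.3, -0.9],
    [6.1, -13.6, -1.1],
    [7.5, -12.8, -1.5],
    [8.8, -12, -1.9],
    [10, -10.9, -2],
    [11.1, -9.7, -2.3],
  ],
  twist=[
    [0, 0, 0],
    [0, 0, 0],
    [0, 0, 0],
    [0, 0, 0],
    [0, 0, 0],
    [0, 0, 0],
  ],
)

```text
t: 8.82
tcp_pos: [547.8, 222.8, 167.2]
tool_rot: [[-0.788, -0.004, 0.615], [-0.001, 1.0, 0.005], [-0.615, 0.003, -0.788]]
force: [7.2, 4.5, 8.1]
gripper_width: 0.271
gripper_force: 30.9
```

drive_tool(
  gripper=[1, 1, 1, 1],
  delta_pos=[
    [12, -8.4, -2.6],
    [12.8, -7, -2.7],
    [13.5, -5.5, -2.9],
    [0, 0, 0],
  ],
  twist=[
    [0, 0, 0],
    [0, 0, 0],
    [0, 0, 0],
    [0, 0, 0],
  ],
)

```text
t: 9.32
tcp_pos: [511.0, 201.8, 158.0]
tool_rot: [[-0.806, -0.001, 0.592], [-0.004, 1.0, -0.005], [-0.592, -0.006, -0.806]]
force: [9.6, 1.0, -27.0]
gripper_width: 0.265
gripper_force: 32.4
```

```bash
python3 - <<'E'
from h import *
p,R=here(); print(p,np.round(sensors.get_obs()["effort"],1))
E
```

```text
9.32 [ 0.56  0.22  2.27 -1.29  0.34  0.17] F [  9.6   1.  -27. ]
[510.9989982  201.84753868 157.97302522] [  1.6 -53.6 -27.5  -2.    1.4   0. ]
```

drive_tool(
  gripper=[1, 1, 1, 1],
  delta_pos=[
    [0, 0, 0],
    [0, 0, 0],
    [0, 0, 0],
    [0, 0, 0],
  ],
  twist=[
    [0, 0.05, 0],
    [0, 0.05, 0],
    [0, 0.05, 0],
    [0, 0, 0],
  ],
)

```text
t: 9.82
tcp_pos: [512.9, 202.6, 160.1]
tool_rot: [[-0.884, -0.0, 0.468], [-0.002, 1.0, -0.004], [-0.468, -0.005, -0.884]]
force: [1.3, 1.1, -9.3]
gripper_width: 0.272
gripper_force: 32.7
```

```bash
python3 - <<'E'
from h import *
p,R=here(); print(p,R.round(3).tolist())
E
```

```text
9.82 [ 0.51  0.22  2.18 -0.66  0.39 -0.5 ] F [ 1.3  1.1 -9.3]
[512.92113872 202.56218011 160.13837668] [[-0.884, -0.0, 0.468], [-0.002, 1.0, -0.004], [-0.468, -0.005, -0.884]]
```

```bash
python3 - <<'E'
from h import *
p,R=here(); u=np.array([.9063,0,.4226]); n=np.array([-.4226,0,.9063]); C=np.array([473.,333.5,130]); a0=.357
q=p.copy(); dp=[]
for i,a in enumerate(np.linspace(a0,0,6)[1:]):
    t=C+140*(np.sin(a)*u+np.array([0,-np.cos(a),0]))+n*(2 if i>0 else 6)
    d=np.round(R.T@(t-q),1); q=q+R@d; dp.append(d.tolist())
print(dp,q)
E
```

```text
9.82 [ 0.51  0.22  2.18 -0.66  0.39 -0.5 ] F [ 1.3  1.1 -9.3]
[[9.7, -3.4, 4.0], [9.9, -2.4, 3.5], [9.8, -1.7, -0.5], [9.9, -1.1, -0.5], [10.0, -0.3, -0.5]] [472.16634578 193.51924667 131.80161246]
```

drive_tool(
  gripper=[1, 1, 1, 1, 1],
  delta_pos=[
    [9.7, -3.4, 4],
    [9.9, -2.4, 3.5],
    [9.8, -1.7, -0.5],
    [9.9, -1.1, -0.5],
    [0, 0, 0],
  ],
  twist=[
    [0, 0, 0],
    [0, 0, 0],
    [0, 0, 0],
    [0, 0, 0],
    [0, 0, 0],
  ],
)

```text
t: 10.45
tcp_pos: [482.3, 194.1, 139.1]
tool_rot: [[-0.881, -0.0, 0.474], [-0.002, 1.0, -0.004], [-0.474, -0.004, -0.881]]
force: [-13.9, -7.4, 31.6]
gripper_width: 0.263
gripper_force: 43.7
```

drive_tool(
  gripper=[1, 1, 1],
  delta_pos=[
    [5, -0.2, -0.3],
    [5, -0.1, -0.3],
    [0, 0, 0],
  ],
  twist=[
    [0, 0, 0],
    [0, 0, 0],
    [0, 0, 0],
  ],
)

```text
t: 10.82
tcp_pos: [473.2, 193.4, 134.8]
tool_rot: [[-0.881, 0.0, 0.474], [-0.002, 1.0, -0.005], [-0.474, -0.005, -0.881]]
force: [-15.1, -8.0, 33.1]
gripper_width: 0.267
gripper_force: 43.8
```

drive_tool(
  gripper=[1, 1, 1],
  delta_pos=[
    [0, 0, -3],
    [3, 0, -0.2],
    [0, 0, 0],
  ],
  twist=[
    [0, 0, 0],
    [0, 0, 0],
    [0, 0, 0],
  ],
)

```text
t: 11.2
tcp_pos: [468.5, 193.3, 133.9]
tool_rot: [[-0.883, 0.001, 0.47], [-0.002, 1.0, -0.005], [-0.47, -0.005, -0.883]]
force: [5.6, -4.3, -7.7]
gripper_width: 0.269
gripper_force: 38.4
```

```bash
python3 - <<'E'
from h import *
p,R=here(); print(p)
for k in("side","top"):
    d=vision.camera(k); P,u,v=pts(d); np.savez(k+"2.npz",**d)
    x,y,w,h=(150,190,100,110) if k=="side" else (150,150,110,80)
    a=d["pixels"][y:y+h,x:x+w,::-1]; cv2.imwrite(f"pics/c{k}.png",cv2.resize(a,(400,400*h//w),interpolation=cv2.INTER_CUBIC))
a=[cv2.imread(f"pics/c{k}.png") for k in("side","top")]; H=max(i.shape[0] for i in a)
cv2.imwrite("pics/c2.png",np.hstack([np.vstack([i,np.zeros((H-i.shape[0],400,3),np.uint8)]) for i in a]))
E
```

```text
11.2 [ 0.55  0.21  2.28 -0.86  0.34 -0.25] F [ 5.6 -4.3 -7.7]
[468.45026796 193.33586978 133.89600424]
```

View pics/c2.png

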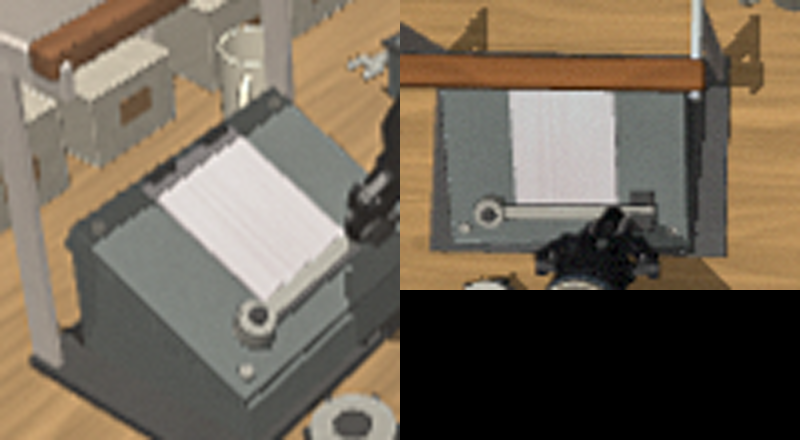

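drive_tool(
  gripper=[1, 1, 1],
  delta_pos=[
    [3, 0, 0],
    [3, 0, 0],
    [0, 0, 0],
  ],
  twist=[
    [0, 0, 0],
    [0, 0, 0],
    [0, 0, 0],
  ],
)

```text
t: 11.68
tcp_pos: [466.6, 193.5, 133.1]
tool_rot: [[-0.88, 0.0, 0.475], [-0.003, 1.0, -0.006], [-0.475, -0.006, -0.88]]
force: [26.4, -13.7, -8.4]
gripper_width: 0.268
gripper_force: 37.4
```

drive_tool(
  gripper=[1, 0.3, -0.3, -1, -1, -1, -1],
  delta_pos=[
    [-2.5, 0, 0],
    [0, 0, 0],
    [0, 0, 0],
    [0, 0, 0],
    [0, 0, 0],
    [0, 0, 0],
    [0, 0, 0],
  ],
  twist=[
    [0, 0, 0],
    [0, 0, 0],
    [0, 0, 0],
    [0, 0, 0],
    [0, 0, 0],
    [0, 0, 0],
    [0, 0, 0],
  ],
)

```text
t: 12.55
tcp_pos: [465.9, 194.6, 132.7]
tool_rot: [[-0.882, -0.001, 0.471], [-0.003, 1.0, -0.003], [-0.471, -0.004, -0.882]]
force: [-0.0, 0.4, -0.5]
gripper_width: 1.005
gripper_force: 0.0
```

drive_tool(
  gripper=[-1, -1, -1, -1, -1, -1, -1],
  delta_pos=[
    [0, 0, -15],
    [0, 0, -30],
    [0, 0, -40],
    [0, 0, -45],
    [0, 0, -45],
    [0, 0, -25],
    [0, 0, 0],
  ],
  twist=[
    [0, 0, 0],
    [0, 0, 0],
    [0, 0, 0],
    [0, 0, 0],
    [0, 0, 0],
    [0, 0, 0],
    [0, 0, 0],
  ],
)

```text
t: 13.42
tcp_pos: [371.9, 195.8, 311.0]
tool_rot: [[-0.881, -0.002, 0.474], [-0.002, 1.0, 0.0], [-0.474, -0.001, -0.881]]
force: [-0.6, -0.8, 0.2]
gripper_width: 0.998
gripper_force: 0.0
```

```bash
python3 - <<'E'
from h import *
p,R=here(); print(p.round(1),R.round(2).tolist())
o,d=wrist(); P,u,v=pts(d); n=np.array([-.4226,0,.9063]); U=np.array([.9063,0,.4226])
np.savez("w3.npz",**d); cv2.imwrite("pics/w3.png",d["pixels"][:,:,::-1])
D=P[(P[:,0]>480)&(P[:,0]<640)&(P[:,1]>200)&(P[:,1]<380)&(P[:,2]>50)&(P[:,2]<190)]
hs=np.histogram(D@n,bins=np.arange(-160,-60,2)); off=hs[1][hs[0].argmax()]+1; h=P@n-off; s=P@U
for nm,lo,hi,y0,y1 in(("hinge",18,34,310,360),("bar",6,16,240,310),("post",50,74,160,230),("catch",17,34,140,185)):
    k=(h>lo)&(h<hi)&(P[:,1]>y0)&(P[:,1]<y1)&(s>430)&(s<540)&(P[:,0]<560)
    print(nm,k.sum(),"s,y",s[k].mean().round(1),P[k][:,1].mean().round(1),np.polyfit(P[k][:,1],s[k],1).round(4) if nm=="bar" and k.sum()>20 else "",np.percentile(s[k],[3,97]).round(1))
# deck edges direction: paper
E
```

```text
13.43 [ 0.73 -0.25  2.22 -0.44  0.83 -0.6 ] F [-0.6 -0.8  0.2]
[371.9 195.8 311. ] [[-0.88, -0.0, 0.47], [-0.0, 1.0, 0.0], [-0.47, -0.0, -0.88]]
hinge 296 s,y 481.1 333.4  [468.9 495. ]
bar 595 s,y 481.8 274.6 [-2.15000e-02  4.87667e+02] [474.6 490.2]
post 320 s,y 481.2 193.8  [471.8 492.3]
catch 357 s,y 476.9 163.8  [466.3 487.9]
```

View pics/w3.png

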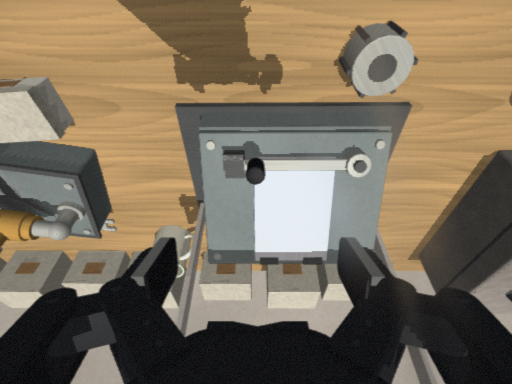

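```bash
cat >> h.py <<'E'
def down(psi):
    c,s=np.cos(np.radians(psi)),np.sin(np.radians(psi)); return np.array([[c,s,0],[s,-c,0],[0,0,-1.]])
E
python3 - <<'E'
from h import *
p,R=here(); p,R=rows(p,R,[400,0,330],down(95),n=10); p,R=rows(p,R,[510,-193,320],down(2),n=10)
E
```

```text
13.47 [ 0.72 -0.24  2.22 -0.44  0.83 -0.6 ] F [-0.2  0.2 -0.4]
dp [[-3.4, -19.6, -0.4], [-6.2, -18.9, 0.1], [-8.8, -17.8, 0.4], [-11.3, -16.3, 0.6], [-13.6, -14.4, 0.7], [-15.6, -12.3, 0.6], [-17.2, -9.8, 0.3], [-18.4, -7.3, -0.1], [-19.3, -4.5, -0.6], [-19.7, -1.7, -1.3]] tw [[0.036, 0.04, 0.145], [0.036, 0.04, 0.145], [0.036, 0.04, 0.145], [0.036, 0.04, 0.146], [0.036, 0.04, 0.145], [0.036, 0.04, 0.146], [0.036, 0.04, 0.145], [0.037, 0.039, 0.146], [0.036, 0.04, 0.145], [0.037, 0.039, 0.146]]
dp [[-20.2, 9.3, 1.0], [-18.4, 12.4, 1.0], [-16.2, 15.2, 1.0], [-13.5, 17.6, 1.0], [-10.5, 19.6, 1.0], [-7.2, 21.0, 1.0], [-3.7, 21.9, 1.0], [-0.1, 22.2, 1.0], [3.5, 22.0, 1.0], [7.1, 21.1, 1.0]] tw [[0.0, 0.0, 0.162], [0.0, 0.0, 0.162], [0.0, 0.0, 0.162], [0.0, 0.0, 0.162], [0.0, 0.0, 0.163], [0.0, 0.0, 0.162], [0.0, 0.0, 0.163], [0.0, 0.0, 0.162], [0.0, 0.0, 0.163], [0.0, 0.0, 0.162]]
```

drive_tool(
  gripper=[-1, -1, -1, -1, -1, -1, -1, -1, -1, -1],
  delta_pos=[
    [-3.4, -19.6, -0.4],
    [-6.2, -18.9, 0.1],
    [-8.8, -17.8, 0.4],
    [-11.3, -16.3, 0.6],
    [-13.6, -14.4, 0.7],
    [-15.6, -12.3, 0.6],
    [-17.2, -9.8, 0.3],
    [-18.4, -7.3, 0],
    [-19.3, -4.5, -0.6],
    [-19.7, -1.7, -1.3],
  ],
  twist=[
    [0.036, 0.04, 0.145],
    [0.036, 0.04, 0.145],
    [0.036, 0.04, 0.145],
    [0.036, 0.04, 0.146],
    [0.036, 0.04, 0.145],
    [0.036, 0.04, 0.146],
    [0.036, 0.04, 0.145],
    [0.037, 0.039, 0.146],
    [0.036, 0.04, 0.145],
    [0.037, 0.039, 0.146],
  ],
)

```text
t: 14.72
tcp_pos: [399.9, -1.4, 328.0]
tool_rot: [[-0.081, 0.997, -0.005], [0.997, 0.081, -0.001], [-0.0, -0.005, -1.0]]
force: [0.6, -0.2, -0.6]
gripper_width: 1.003
gripper_force: 0.0
```

drive_tool(
  gripper=[-1, -1, -1, -1, -1, -1, -1, -1, -1, -1],
  delta_pos=[
    [-20.2, 9.3, 1],
    [-18.4, 12.4, 1],
    [-16.2, 15.2, 1],
    [-13.5, 17.6, 1],
    [-10.5, 19.6, 1],
    [-7.2, 21, 1],
    [-3.7, 21.9, 1],
    [-0.1, 22.2, 1],
    [3.5, 22, 1],
    [7.1, 21.1, 1],
  ],
  twist=[
    [0, 0, 0.162],
    [0, 0, 0.162],
    [0, 0, 0.162],
    [0, 0, 0.162],
    [0, 0, 0.163],
    [0, 0, 0.162],
    [0, 0, 0.163],
    [0, 0, 0.162],
    [0, 0, 0.163],
    [0, 0, 0.162],
  ],
)

```text
t: 15.98
tcp_pos: [509.6, -194.6, 317.3]
tool_rot: [[1.0, 0.028, -0.005], [0.028, -1.0, -0.001], [-0.005, 0.001, -1.0]]
force: [0.4, 0.5, 0.4]
gripper_width: 1.0
gripper_force: 0.0
```

drive_tool(
  gripper=[-1, -1],
  delta_pos=[
    [0, 0, 0],
    [0, 0, 0],
  ],
  twist=[
    [0, 0, 0],
    [0, 0, 0],
  ],
)

```text
t: 16.23
tcp_pos: [509.1, -193.3, 318.3]
tool_rot: [[0.999, 0.036, -0.004], [0.036, -0.999, -0.001], [-0.004, 0.0, -1.0]]
force: [-0.4, 0.7, 0.1]
gripper_width: 1.0
gripper_force: 0.0
```

```bash
python3 - <<'E'
from h import *
p,R=here(); print(p.round(1),R.round(2).tolist())
o,d=wrist(); P,u,v=pts(d); np.savez("w4.npz",**d); cv2.imwrite("pics/w4.png",d["pixels"][:,:,::-1])
b=(P[:,0]>440)&(P[:,0]<720)&(P[:,1]>-330)&(P[:,1]<-60)
for nm,lo,hi in(("lever",164,186),("pipe",122,138),("deck",70,80)):
    k=b&(P[:,2]>lo)&(P[:,2]<hi); print(nm,k.sum(),cv2.minAreaRect(P[k][:,:2].astype(np.float32)),P[k].mean(0).round(1))
k=b&(P[:,2]>164)&(P[:,2]<186)&(P[:,0]<550); print("sleeve",cv2.minAreaRect(P[k][:,:2].astype(np.float32)),P[k].mean(0),np.polyfit(P[k][:,0],P[k][:,1],1),np.percentile(P[k],[2,98],axis=0).round(1).tolist())
for r in vision.cut_out(d,"pump")[:1]: print(r["p"],r["box"])
E
```

```text
16.23 [-0.36  0.17  1.72 -0.    1.25  1.17] F [-0.4  0.7  0.1]
[ 509.1 -193.3  318.3] [[1.0, 0.04, -0.0], [0.04, -1.0, -0.0], [-0.0, 0.0, -1.0]]
lever 2817 ((537.4730224609375, -193.0914764404297), (29.71568489074707, 134.18125915527344), 87.27192687988281) [ 545.1 -195.5  173.6]
pipe 3277 ((589.6989135742188, -195.9907989501953), (180.25680541992188, 45.07209014892578), 79.40227508544922) [ 590.6 -193.6  131.9]
deck 16354 ((589.9285888671875, -195.790283203125), (208.61773681640625, 168.7046356201172), 79.2658462524414) [ 600.6 -194.8   75. ]
sleeve ((510.023193359375, -195.52610778808594), (19.980934143066406, 79.85121154785156), 89.87276458740234) [ 512.58088573 -195.45638347  173.39788002] [ 5.37945618e-04 -1.95732124e+02] [[473.4, -205.1, 170.3], [548.8, -185.9, 175.0]]
0.73 [267.7, 111.3, 190.6, 207.7]
```

View pics/w4.png

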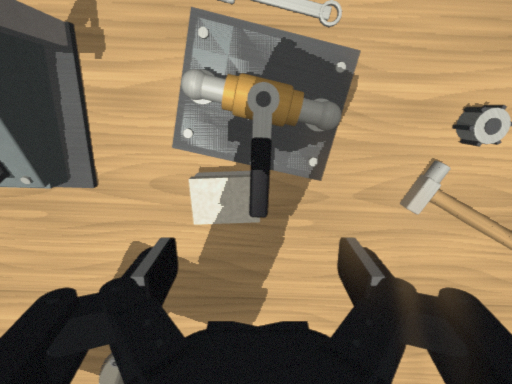

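drive_tool(
  gripper=[-1, -1, -1, -1, -1, -1],
  delta_pos=[
    [-9.1, 1.9, 6],
    [0, 0, 35],
    [0, 0, 35],
    [0, 0, 35],
    [0, 0, 35],
    [0, 0, 0],
  ],
  twist=[
    [0, 0.004, 0.036],
    [0, 0, 0],
    [0, 0, 0],
    [0, 0, 0],
    [0, 0, 0],
    [0, 0, 0],
  ],
)

```text
t: 17.08
tcp_pos: [498.6, -194.9, 171.6]
tool_rot: [[1.0, -0.002, -0.002], [-0.002, -1.0, 0.0], [-0.002, -0.0, -1.0]]
force: [0.4, 0.1, 0.4]
gripper_width: 0.999
gripper_force: 0.0
```

drive_tool(
  gripper=[0, 1, 1, 1, 1, 1, 1, 1],
  delta_pos=[
    [0, 0, 0],
    [0, 0, 0],
    [0, 0, 0],
    [0, 0, 0],
    [0, 0, 0],
    [0, 0, 0],
    [0, 0, 0],
    [0, 0, 0],
  ],
  twist=[
    [0, 0, 0],
    [0, 0, 0],
    [0, 0, 0],
    [0, 0, 0],
    [0, 0, 0],
    [0, 0, 0],
    [0, 0, 0],
    [0, 0, 0],
  ],
  newtons=25,
)

```text
t: 18.08
tcp_pos: [501.4, -195.9, 174.6]
tool_rot: [[1.0, -0.001, 0.003], [-0.001, -1.0, -0.002], [0.003, 0.002, -1.0]]
force: [-1.2, 0.9, 6.6]
gripper_width: 0.227
gripper_force: 30.3
```

drive_tool(
  gripper=[1, 1, 1, 1, 1, 1, 1],
  delta_pos=[
    [0.4, 9, 0],
    [0.4, 9, 0],
    [0.5, 9, 0],
    [0.5, 9, 0],
    [0.4, 9, 0],
    [0.5, 9, 0],
    [0, 0, 0],
  ],
  twist=[
    [0, 0, -0.1],
    [0, 0, -0.1],
    [0, 0, -0.1],
    [0, 0, -0.1],
    [0, 0, -0.1],
    [0, 0, -0.1],
    [0, 0, 0],
  ],
)

```text
t: 18.95
tcp_pos: [517.5, -246.7, 174.6]
tool_rot: [[0.826, 0.564, 0.004], [0.564, -0.826, -0.001], [0.002, 0.003, -1.0]]
force: [1.8, 4.9, 6.1]
gripper_width: 0.229
gripper_force: 30.9
```

drive_tool(
  gripper=[1, 1, 1, 1, 1, 1, 1],
  delta_pos=[
    [0.4, 9, 0],
    [0.4, 9, 0],
    [0.5, 9, 0],
    [0.5, 9, 0],
    [0.4, 9, 0],
    [0.5, 9, 0],
    [0, 0, 0],
  ],
  twist=[
    [0, 0, -0.1],
    [0, 0, -0.1],
    [0, 0, -0.1],
    [0, 0, -0.1],
    [0, 0, -0.1],
    [0, 0, -0.1],
    [0, 0, 0],
  ],
)

```text
t: 19.82
tcp_pos: [559.0, -278.9, 174.6]
tool_rot: [[0.363, 0.932, 0.003], [0.932, -0.363, -0.0], [0.001, 0.003, -1.0]]
force: [0.1, 6.4, 6.3]
gripper_width: 0.227
gripper_force: 30.8
```

```bash
python3 - <<'E'
from h import *
p,R=here(); print(p.round(1),"psi",np.degrees(np.arctan2(R[1,0],R[0,0])),"arm",np.degrees(np.arctan2(-195.5-p[1],590-p[0])),np.hypot(590-p[0],-195.5-p[1]))
E
```

```text
19.82 [-0.47  0.43  1.7   0.    1.01 -0.09] F [0.1 6.4 6.3]
[ 559.  -278.9  174.6] psi 68.68535275096266 arm 69.6241816705173 88.9959389489435
```

Following well; about 10° remain to the stop.

drive_tool(
  gripper=[1, 1, 1, 1],
  delta_pos=[
    [0.4, 8, 0],
    [0.3, 6, 0],
    [0.1, 3, 0],
    [0, 0, 0],
  ],
  twist=[
    [0, 0, -0.09],
    [0, 0, -0.07],
    [0, 0, -0.03],
    [0, 0, 0],
  ],
)

```text
t: 20.32
tcp_pos: [574.0, -283.1, 174.6]
tool_rot: [[0.183, 0.983, 0.0], [0.983, -0.183, 0.001], [0.001, 0.0, -1.0]]
force: [-4.6, 6.2, 9.5]
gripper_width: 0.224
gripper_force: 30.7
```

```bash
python3 - <<'E'
from h import *
p,R=here(); print(p.round(1),"psi",np.degrees(np.arctan2(R[1,0],R[0,0])),"arm",np.degrees(np.arctan2(-195.5-p[1],590-p[0])),np.hypot(590-p[0],-195.5-p[1]),"Ft",np.array(sensors.get_obs()["force"])@R)
E
```

```text
20.32 [-0.46  0.45  1.67  0.    1.02 -0.28] F [-4.6  6.2  9.5]
[ 574.  -283.1  174.6] psi 79.4529451992679 arm 79.64243154476256 89.04853039641661 Ft [ 5.22557832 -5.68373674 -9.468752  ]
```

drive_tool(
  gripper=[1, 1, 1],
  delta_pos=[
    [0, 3, 0],
    [0, 2, 0],
    [0, 0, 0],
  ],
  twist=[
    [0, 0, -0.03],
    [0, 0, -0.02],
    [0, 0, 0],
  ],
)

```text
t: 20.7
tcp_pos: [574.6, -282.8, 174.3]
tool_rot: [[0.135, 0.991, -0.008], [0.991, -0.135, 0.004], [0.003, -0.009, -1.0]]
force: [-20.3, 10.3, 21.1]
gripper_width: 0.227
gripper_force: 44.3
```

```bash
python3 - <<'E'
from h import *
p,R=here(); print(p.round(1),"psi",np.degrees(np.arctan2(R[1,0],R[0,0])),"arm",np.degrees(np.arctan2(-195.5-p[1],590-p[0])),"Ft",np.array(sensors.get_obs()["force"])@R,sensors.get_obs()["wrist_torque"])
E
```

```text
20.7 [-0.46  0.46  1.66 -0.    1.04 -0.32] F [-20.3  10.3  21.1]
[ 574.6 -282.8  174.3] psi 82.2484439312813 arm 79.97530993320837 Ft [  7.55100385 -21.7410972  -20.9111358 ] [ 1.73959859  3.64082431 -0.85867604]
```

At the stop (force rose to 22 N, position didn't change). Relieve, open, retreat, verify.

drive_tool(
  gripper=[1, 0.3, -0.4, -1, -1, -1, -1],
  delta_pos=[
    [0, -3.5, 0],
    [0, 0, 0],
    [0, 0, 0],
    [0, 0, 0],
    [0, 0, 0],
    [0, 0, 0],
    [0, 0, 0],
  ],
  twist=[
    [0, 0, 0.035],
    [0, 0, 0],
    [0, 0, 0],
    [0, 0, 0],
    [0, 0, 0],
    [0, 0, 0],
    [0, 0, 0],
  ],
)

```text
t: 21.58
tcp_pos: [576.2, -284.7, 174.0]
tool_rot: [[0.167, 0.986, 0.002], [0.986, -0.167, -0.001], [-0.001, 0.002, -1.0]]
force: [1.3, -0.8, 0.6]
gripper_width: 0.999
gripper_force: 0.0
```

drive_tool(
  gripper=[-1, -1, -1, -1, -1, -1, -1],
  delta_pos=[
    [0, 0, -25],
    [0, 0, -35],
    [0, 0, -35],
    [-35, 0, -35],
    [-40, 0, -10],
    [-40, 0, 0],
    [0, 0, 0],
  ],
  twist=[
    [0, 0, 0],
    [0, 0, 0],
    [0, 0, 0],
    [0, 0, 0],
    [0, 0, 0],
    [0, 0, 0],
    [0, 0, 0],
  ],
)

```text
t: 22.45
tcp_pos: [555.9, -400.3, 314.0]
tool_rot: [[0.169, 0.986, 0.002], [0.986, -0.169, -0.002], [-0.002, 0.003, -1.0]]
force: [0.1, -0.3, 0.4]
gripper_width: 1.004
gripper_force: 0.0
```

```bash
python3 - <<'E'
from h import *
here(); U=np.array([.9063,0,.4226]); n=np.array([-.4226,0,.9063])
for k in("side","top","wrist"):
    if k=="wrist": d=wrist()[1]
    else: d=vision.camera(k)
    P,u,v=pts(d)
    s=(P[:,2]>164)&(P[:,2]<186)&(np.hypot(P[:,0]-590,P[:,1]+195.5)<130); Q=P[s].astype(np.float32)
    if len(Q)>20:
        vx,vy,x,y=cv2.fitLine(Q[:,:2],cv2.DIST_HUBER,0,.01,.01).ravel(); print(k,"lever az",np.degrees(np.arctan2(vy,vx)),Q.mean(0).round(1))
    q=(abs(P[:,2]-75)<5)&(abs(P[:,0]-590)<120)&(abs(P[:,1]+195)<130); print(" pump",cv2.minAreaRect(P[q][:,:2].astype(np.float32))[2] if q.any() else "")
    h=P@n+133; s=P@U
    for nm,lo,hi,y0,y1 in(("hinge",18,34,315,355),("post",50,74,160,230)):
        q=(h>lo)&(h<hi)&(P[:,1]>y0)&(P[:,1]<y1)&(s>430)&(s<540)&(P[:,0]<560)
        if q.sum()>5: print(" ",nm,q.sum(),s[q].mean().round(1),P[q][:,1].mean().round(1))
    if k=="top": cv2.imwrite("pics/end.png",cv2.resize(d["pixels"][130:250,130:400,::-1],(800,356),interpolation=cv2.INTER_CUBIC))
E
```

```text
22.45 [-0.63  0.4   1.43 -0.    1.32 -0.46] F [ 0.1 -0.3  0.4]
side lever az 79.234146 [ 579.5 -234.5  169.9]
 pump 79.26353454589844
  hinge 24 482.0 338.6
  post 36 482.4 200.0
top lever az 79.09824 [ 579.9 -242.8  172.6]
 pump 79.2645492553711
  hinge 30 485.9 332.9
  post 33 485.3 193.6
wrist lever az 80.1581 [ 574.9 -274.8  173.3]
 pump 79.39769744873047
```

View pics/end.png

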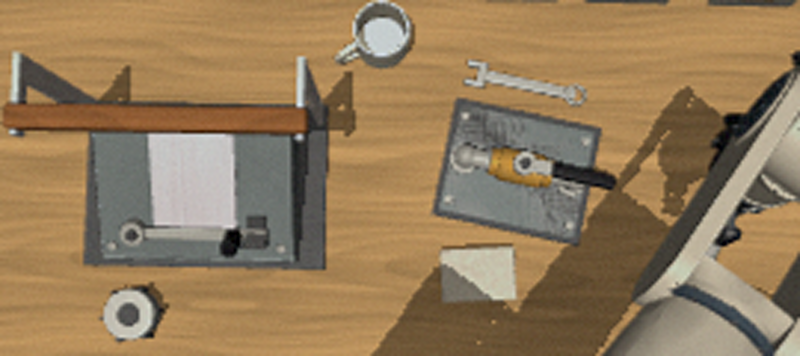

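```bash
python3 -c "
from rig import robot
print(robot.finish_job())"
```

```text
the job is handed in; nothing more can be done
None
```

The job is handed in: I swung the latch bar home in its catch first, then turned the valve lever to its open stop along the pipe. The final camera check showed both still in place, the gripper clear of everything, and nothing else visibly disturbed; no verdict was returned.

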